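# Close the clamp plate on a multi-tube mixer

## Robot

A 7-joint arm with a two-finger parallel gripper is mounted at the origin on the work surface. World frame = base frame: x ahead of the robot, y to its left, z up, the work surface at z = 0. Lengths are in m, angles in rad, forces in N, time in s.
With the tool pointing down it reaches from about 0.425 to 0.925 m from the base axis. Payload 6.8 kg.
Tool frame: the origin (TCP) lies at the very end of the fingers, on their centre line; the grasp point (between the pads) lies 19 mm behind it; z points along the fingers, y is the direction in which the jaws open and shut (so a half turn about z gives the same grasp; the last joint's range is limited). The gripper opens to 85 mm and grips with 20 to 120 N. Pads are 22 mm wide; open, the fingers measure 114 mm over their backs; the gripper's body (76 mm by 85 mm) begins 54 mm behind the grasp point. The pads swing forward as they close: fully open they stand 13 mm farther back than shut.
Start: joints at [1.122, 0.477, 0.022, 1.555, -0.011, 1.109, -0.083], TCP at [0.226, -0.636, 0.231] pointing down, gripper open.
Joint ranges: [-2.96, 2.96], [-0.34, 2.1], [-1.41, 1.46], [0.24, 2.44], [-1.37, 4.51], [0.17, 1.92], [-2.96, 2.96]. Speed limits (rad/s): [2.39, 2.39, 3.14, 3.14, 3.14, 3.14, 3.14].

## Interface

Orientations are given as a unit quaternion [w, x, y, z].
In Python, from station import bot gives the robot as it stands.
- The arm moves only by the tool move_arm, never from a script. Its argument "commands" is text: rows parted by semicolons, each of 7 numbers parted by spaces: the opening, from 0 (shut) to 1 (fully open), then the shift along the tool's x, y, z in cm, then the turn, a rotation vector about the tool's x, y, z in degrees. In form: gripper tx ty tz rx ry rz; .... A call has 1 to 12 rows; each row shifts and turns the commanded pose from where the row before left it, along the tool's axes as they then stand; what a row does not reach is not made up. A row lasts 1/12 s, in which the tool goes at most 41.7 mm and 7.16 degrees, less where a joint would pass 70% of its speed; a pose out of reach is approached as far as the arm can. A call with a gripper value outside its range is refused whole. The fingers move at their own pace and stop on an object; "force" is the grip in N (left out, the last holds). Time passes only in rows, so rows that do not move let the fingers close. It gives the time, the measured TCP pose, the force and the opening at its end, in the units of the state.
- bot.get_obs(): the state, without advancing time (a new reading comes with each control period).
- bot.read_camera(name): name is "side" or "top" or "wrist"; returns a dict with "img" (420x560x3 uint8, red, green, blue), "K" (3x3 intrinsics, pixels), "distortion" ([k1, k2, p1, p2, k3] as OpenCV has them; the pictures are not rectified), "rvec" (rotation vector, rad) and "tvec" (3), from world to camera coordinates, as OpenCV has them; the wrist camera has in their place "hand_eye" (4x4, takes a point from camera to tool coordinates, whose origin is the TCP and whose axes are the flange's). Camera axes: x right, y down, z forward; pixel columns grow to the right and rows downward; lengths in m; the calibration is good to about 2 mm. A picture is of the moment at which its call begins: read the wrist's pose just before it. There is no depth.
- bot.hand_in(): hands the job in, once; it reports no verdict.
The state is a dict: "t": time; "q": joint angles; "joint_vel": joint speeds; "joint_torque": joint torques, N m; "eef_pos": TCP position; "tool_rot": TCP orientation; "contact_force": force on the tool from outside, world axes, zero at the start; "torque": the same for the moment, N m; "gripper_width": opening from 0.0 (shut) to 1.0 (fully open).
Only numpy, scipy, OpenCV 4.12 (cv2) and the standard library are available. Lean on these libraries where they do the work, as an engineer would, in place of code of your own. Each camera call takes 0.05 s, during which the arm holds its last target. There are 200 camera calls.

## Task

Get the tube mixer ready to run: take the clamp plate that fits its two guide posts, lower it level and gently over both posts until it rests fully home on the post collars, above the tube caps, and let go only once it is down. The mixer's head has stopped somewhere along its shaking stroke, so find the posts by feel or by eye, do not force the plate, and leave the longer plate and the other things on the bench where they are.

Things in the scene. Friction and masses are not known exactly. Their poses are not given: they have to be found in the camera images.
- clamp_plate_handle (a point): Clamp plate that fits the mixer, the shorter of two similar plates (0.3 to 0.6 kg): this point is the centre of its black upright block handle, 18 mm thick along x, 60 mm long along y, 50 mm tall, 37 mm above the plate's underside and 25 mm above its top face. z up, plate's long side along y. Either way round fits the mixer.
- clamp_plate_base (a point): Middle of the underside of the same clamp plate: aluminium, 90 mm (x) by 190 mm (y), 12 mm thick, flat on the bench. Through holes of 13 mm diameter on its y axis, 75 mm either side of this point (150 mm between centres); round each a steel guide bush, 22 mm outside, same bore, stands 14 mm above the plate (guided length 26 mm).
- long_plate_handle (a point): Handle centre of a longer plate that belongs to another mixer; leave it alone. Same make and handle, but 230 mm long (y) with holes 192 mm apart. The two plates lie beside each other, in either place.
- mixer_seat (a point): Fixed point of the tube mixer, on the centre line of its housing, 120 mm above the bench: the level of the two collars (22 mm across) at the posts' feet on which the plate comes to rest. z up. With the plate home its handle centre is 37 mm above this level; tube caps end 1.5 mm below it. The posts stand on a line along this frame's y axis, at x = 0, but not centred on y = 0 (see the mixer).
- mixer: Fixed blue mixer, 180 (x) by 240 (y) by 75 mm tall, origin under its middle. On it slides a head with six fixed tubes and two posts 150 mm apart. Their midpoint is anywhere from y = -20 to +20 mm, not reported; over about 5 N sideways shifts it along y (stops at 22 mm). Posts: 11 mm diameter, flat tops 55 mm above the collars (z 175 mm), last 3 mm tapering to 8 mm diameter.
- pen: A white pen, 12 mm thick and 130 mm long, lying between the plates and the mixer; origin at its underside's middle. Leave it.
- jar: A small closed jar, 56 mm across and 75 mm tall, far side of the bench; origin at the middle of its underside. Leave it.
- beaker: A clear beaker, 70 mm across and 90 mm tall, at the near right of the mixer; origin at the middle of its underside. Leave it.
- dish: A flat clear round dish, 90 mm across and 16 mm tall, far side of the bench; origin at the middle of its underside. Leave it.

How it is judged:
On the way:
1. the plate, held and level, has both posts started in its holes (x of clamp_plate_handle in the frame of mixer_seat between -0.005 and 0.005 m and y of clamp_plate_handle in the frame of mixer_seat between -0.026 and 0.026 m and angle between the y axis of clamp_plate_handle and the y axis of mixer_seat, either way round below 0.06 rad and z of clamp_plate_handle in the frame of mixer_seat between 0.045 and 0.086 m and angle between clamp_plate_handle's own z axis and vertical below 0.09 rad and contact force between the fingers and clamp_plate above 0.5 N), for 0.1 s.
At the end, for the whole second after the job is handed in: The shorter clamp plate is down over both guide posts and rests level (within 0.03 rad) and fully home on the post collars (within 2 mm in height), released (x of clamp_plate_handle in the frame of mixer_seat between -0.005 and 0.005 m and y of clamp_plate_handle in the frame of mixer_seat between -0.026 and 0.026 m and angle between the y axis of clamp_plate_handle and the y axis of mixer_seat, either way round below 0.06 rad and z of clamp_plate_handle in the frame of mixer_seat between 0.034 and 0.039 m and angle between clamp_plate_handle's own z axis and vertical below 0.03 rad); the robot touches nothing.
It fails at once if the plate was let go on the posts more than 8 mm above its seat (x of clamp_plate_handle in the frame of mixer_seat between -0.005 and 0.005 m and y of clamp_plate_handle in the frame of mixer_seat between -0.026 and 0.026 m and angle between the y axis of clamp_plate_handle and the y axis of mixer_seat, either way round below 0.06 rad and z of clamp_plate_handle in the frame of mixer_seat between 0.045 and 0.1 m and contact force between the fingers and clamp_plate below 0.05 N).
It fails at once if the plate was tipped more than 0.35 rad (angle between clamp_plate_handle's own z axis and vertical above 0.35 rad).
It fails at once if the plate was rammed onto the mixer with more than 200 N (contact force between clamp_plate and mixer above 200 N).
It fails at once if the longer plate, pen, jar, beaker or dish was moved more than 30 mm (distance of any of long_plate_handle, pen, jar, beaker, dish from where it was at the start of the episode above 0.03 m).
It also fails if it takes over 64 s, if anything falls off the work surface, if the arm or the gripper's body presses on something with over 40 N, if the wrist force passes 120 N, or if a joint passes its speed limit or range.

## Working session

There is one attempt and no reset: what is moved stays moved. The work goes in short steps, Python scripts to look and compute and a tool call to move; the robot and the scene stay as the last step left them, time stands still between calls to the robot, and variables do not carry over. Pictures are saved under pics/ and viewed, about 8 in all and at most 12, crops included, and the job is handed in when it is done.

Besides the shell and the picture viewer there is one more tool, called after "Request:" by a JSON object that holds its "op" and its "data". move_arm: Moves the arm, as the interface text tells. Its arguments: {"type":"object","properties":{"commands":{"type":"string"},"force":{"type":"number"}},"required":["commands"]}

```bash
mkdir -p pics; ls; cat > h.py <<'E'
import numpy as np,cv2
from station import bot
from scipy.spatial.transform import Rotation as R
def tool():
    o=bot.get_obs(); q=o["tool_rot"]; T=np.eye(4); T[:3,:3]=R.from_quat([q[1],q[2],q[3],q[0]]).as_matrix(); T[:3,3]=o["eef_pos"]; return T,o
def cam(n):
    T,o=tool(); c=bot.read_camera(n)
    if n=="wrist": M=T@np.array(c["hand_eye"])
    else:
        M=np.eye(4); r=cv2.Rodrigues(np.array(c["rvec"],float))[0]; M[:3,:3]=r.T; M[:3,3]=-r.T@np.array(c["tvec"]).ravel()
    c["M"]=M; return c
def rays(c,uv):
    p=cv2.undistortPoints(np.array(uv,float).reshape(-1,1,2),np.array(c["K"]),np.array(c["distortion"])).reshape(-1,2)
    return (c["M"][:3,:3]@np.c_[p,np.ones(len(p))].T).T
def plane(c,uv,z):
    d=rays(c,uv); o=c["M"][:3,3]; return o+d*((z-o[2])/d[:,2])[:,None]
def proj(c,P):
    M=np.linalg.inv(c["M"]); return cv2.projectPoints(np.array(P,float).reshape(-1,1,3),cv2.Rodrigues(M[:3,:3])[0],M[:3,3],np.array(c["K"]),np.array(c["distortion"]))[0].reshape(-1,2)
def save(c,n): cv2.imwrite("pics/"+n+".png",c["img"][:,:,::-1])
E
python3 - <<'E'
from h import *
import pickle
np.set_printoptions(precision=4,suppress=True)
for n in("top","side","wrist"):
    c=cam(n);save(c,n+"0");pickle.dump(c,open(n+"0.pkl","wb"));print(n,c["M"],c["K"][0])
o=bot.get_obs();print(o)
E
```

```text
pics
top [[ 0.0263 -0.9906  0.1342  0.3901]
 [-0.9995 -0.0287 -0.0156 -0.0596]
 [ 0.0193 -0.1338 -0.9908  1.2556]
 [ 0.      0.      0.      1.    ]] [490.9901   0.     280.7373]
side [[-0.9494 -0.1771  0.2593  0.2408]
 [-0.3139  0.5118 -0.7997  0.9181]
 [ 0.0089 -0.8406 -0.5415  0.7638]
 [ 0.      0.      0.      1.    ]] [429.1408   0.     276.2734]
wrist [[ 0.3345 -0.8945 -0.2967  0.3025]
 [-0.9424 -0.3179 -0.1039 -0.6109]
 [-0.0013  0.3143 -0.9493  0.3729]
 [ 0.      0.      0.      1.    ]] [302.098    0.     275.1788]
{'t': 0.15, 'q': array([ 1.1219,  0.4776,  0.0223,  1.5562, -0.0115,  1.1093, -0.0831]), 'joint_vel': array([ 0.0005, -0.0028, -0.0017, -0.0029,  0.0005, -0.0006,  0.0002]), 'joint_torque': array([  0.0024, -59.6925,   1.6096, -28.1489,   0.0125,   0.0066,
        -0.    ]), 'eef_pos': array([ 0.2255, -0.6358,  0.2305]), 'tool_rot': array([-0.0007,  0.9855,  0.1696, -0.0002]), 'contact_force': array([ 0.7087, -0.301 , -1.4173]), 'torque': array([-0.036 , -0.0086,  0.0236]), 'gripper_width': 1.0028849231017505}
```

View pics/top0.png

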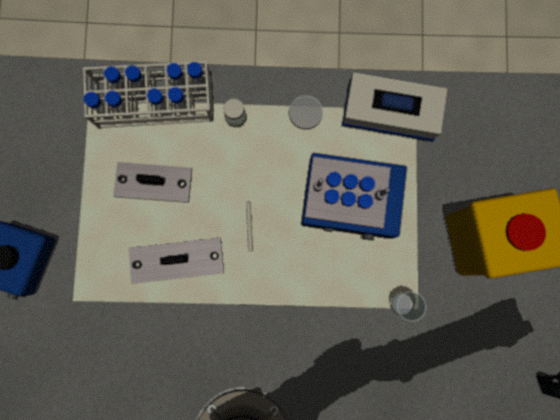

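View pics/side0.png

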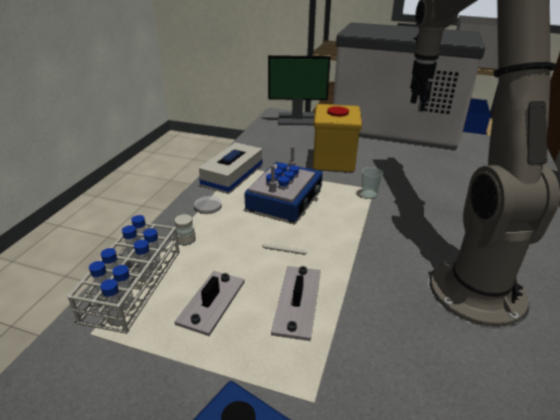

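Top view: two plates at left, bushes at about (123,179)/(182,184) and (137,265)/(219,256). The upper one is shorter. Mixer posts are near (319,184) and (381,193), the pen at (250,226). Next I compute positions and zoom in.

```bash
python3 - <<'E'
from h import *
import pickle
np.set_printoptions(precision=4,suppress=True)
c=pickle.load(open("top0.pkl","rb"));im=c["img"];s=pickle.load(open("side0.pkl","rb"))
for a,b in(((123,179),(182,184)),((137,265),(219,256))):
    P=plane(c,[a,b],.026);print(P,np.linalg.norm(P[0]-P[1]),P.mean(0))
P=plane(c,[(319,184),(381,193)],.175);print("posts",P,np.linalg.norm(P[0]-P[1]),P.mean(0))
# blue housing top outline
hsv=cv2.cvtColor(im,cv2.COLOR_RGB2HSV)
# plate handle: dark in region; plate outline
for r in((105,155,200,210),):
    x0,y0,x1,y1=r;g=cv2.cvtColor(im,cv2.COLOR_RGB2GRAY)[y0:y1,x0:x1]
    m=(g<45).astype(np.uint8);n,l,st,ce=cv2.connectedComponentsWithStats(m)
    for k in range(1,n):
        if st[k,4]>8: print("dark",st[k],ce[k]+[x0,y0])
def crop(c,x0,y0,x1,y1,k): return cv2.resize(c["img"][y0:y1,x0:x1,::-1],None,fx=k,fy=k,interpolation=cv2.INTER_CUBIC)
A=crop(c,100,150,200,210,4);B=crop(c,295,145,415,245,4)
C=crop(s,235,140,335,220,4);D=crop(s,170,260,250,335,4)
W=np.zeros((580,800,3),np.uint8)
W[:240,:400]=A;W[:320,400:]=C;W[240:540,:320]=D[:300,:320] if 0 else D
cv2.imwrite("pics/m0.png",W);cv2.imwrite("pics/b0.png",B)
E
```

```text
[[0.625  0.3204 0.026 ]
 [0.6168 0.1725 0.026 ]] 0.14808421179481804 [0.6209 0.2465 0.026 ]
[[0.4107 0.2715 0.026 ]
 [0.4378 0.0715 0.026 ]] 0.2018181679460699 [0.4243 0.1715 0.026 ]
posts [[ 0.5986 -0.1608  0.175 ]
 [ 0.5822 -0.2997  0.175 ]] 0.13993266507089983 [ 0.5904 -0.2303  0.175 ]
dark [13 21  9  7 28] [121.8929 178.3929]
dark [ 32  20  28  10 226] [150.2345 179.469 ]
dark [73 25  7  6 14] [180.1429 181.8571]
```

View pics/b0.png

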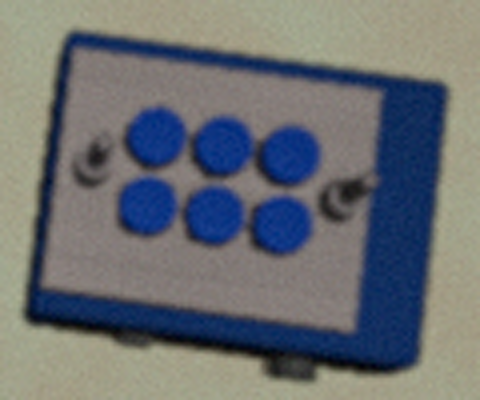

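The crop shows collars near (318,187) and (380,195) in the full frame, with the post tops leaning up and right. I'll look closer from above the mixer with the wrist camera.

Request:
{"op": "move_arm", "data": {"commands": "1 3.4 -1.85 -0.5 0 0 0;1 3.4 -1.85 -0.5 0 0 0;1 3.4 -1.85 -0.5 0 0 0;1 3.4 -1.85 -0.5 0 0 0;1 3.4 -1.85 -0.5 0 0 0;1 3.4 -1.85 -0.5 0 0 0;1 3.4 -1.85 -0.5 0 0 0;1 3.4 -1.85 -0.5 0 0 0;1 3.4 -1.85 -0.5 0 0 0;1 3.4 -1.85 -0.5 0 0 0;1 3.4 -1.85 -0.5 0 0 0;1 3.4 -1.85 -0.5 0 0 0"}}

```text
t: 1.15
eef_pos: [0.5368, -0.289, 0.2914]
tool_rot: [-0.0, 0.986, 0.17, -0.0]
contact_force: [-0.3, -0.5, -0.2]
gripper_width: 1.0
```

Request:
{"op": "move_arm", "data": {"commands": "1 0 0 0 0 0 -6.8;1 0 0 0 0 0 -6.8;1 0 0 0 0 0 -6.8;1 0 0 0 0 0 -6.8;1 0 0 0 0 0 -6.8;1 0 0 0 0 0 -6.8;1 0 0 0 0 0 -6.8;1 0 0 0 0 0 -6.8;1 0 0 0 0 0 -6.8;1 0 0 0 0 0 -6.1;1 0 0 0 0 0 0;1 0 0 0 0 0 0"}}

```text
t: 2.15
eef_pos: [0.5357, -0.2907, 0.291]
tool_rot: [-0.0, 0.728, 0.686, -0.0]
contact_force: [0.5, -0.9, -0.5]
gripper_width: 1.007
```

```bash
python3 - <<'E'
from h import *
import pickle
np.set_printoptions(precision=4,suppress=True)
c=cam("wrist");save(c,"w1");pickle.dump(c,open("w1.pkl","wb"));print(c["M"]);T,o=tool();print(T,o["t"])
E
```

```text
[[ 0.9983 -0.0556 -0.0182  0.5414]
 [-0.0585 -0.9476 -0.314  -0.212 ]
 [ 0.0002  0.3145 -0.9493  0.4336]
 [ 0.      0.      0.      1.    ]]
[[ 0.059   0.9983 -0.0004  0.5358]
 [ 0.9983 -0.059   0.0002 -0.2907]
 [ 0.0002 -0.0004 -1.      0.2911]
 [ 0.      0.      0.      1.    ]] 2.2
```

View pics/w1.png

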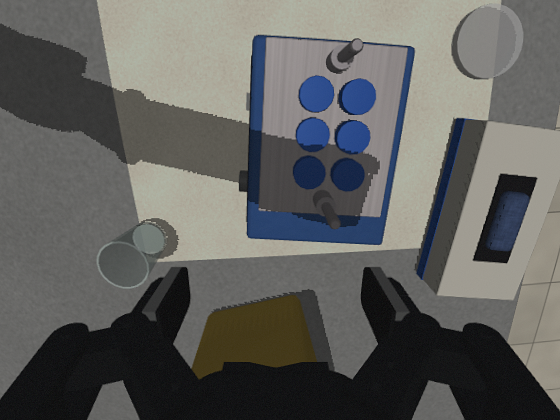

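Wrist view: post tops at (357,45) and (335,223), feet near (340,62) and (323,198), six caps between them.

```bash
python3 - <<'E'
from h import *
import pickle
np.set_printoptions(precision=4,suppress=True)
c=pickle.load(open("w1.pkl","rb"))
P=plane(c,[(357,45),(335,223)],.175);print(P,np.linalg.norm(P[0]-P[1]),P.mean(0))
d=P[0]-P[1];print("yaw",np.degrees(np.arctan2(-d[0],d[1])))
Q=plane(c,[(340,62),(323,197)],.12);print(Q,np.linalg.norm(Q[0]-Q[1]),Q.mean(0))
# housing: blue, convex hull, min area rect
im=c["img"].astype(int);m=((im[...,2]>im[...,0]+30)&(im[...,2]>im[...,1]+15)).astype(np.uint8);m[:,420:]=0;m[260:]=0
k,_=cv2.findContours(m,cv2.RETR_EXTERNAL,cv2.CHAIN_APPROX_NONE);k=max(k,key=cv2.contourArea);h=cv2.convexHull(k)
W=plane(c,h.reshape(-1,2),.075)[:,:2]
r=cv2.minAreaRect(W.astype(np.float32));print(r)
I=cv2.resize(c["img"][20:250,290:400,::-1],None,fx=2.6,fy=2.6,interpolation=cv2.INTER_CUBIC);cv2.imwrite("pics/w1c.png",I)
E
```

```text
[[ 0.6078 -0.1667  0.175 ]
 [ 0.5904 -0.3136  0.175 ]] 0.14799620920719983 [ 0.5991 -0.2401  0.175 ]
yaw -6.73970380629755
[[ 0.6058 -0.1712  0.12  ]
 [ 0.5878 -0.3044  0.12  ]] 0.13438330641638982 [ 0.5968 -0.2378  0.12  ]
((0.5960507392883301, -0.2596309185028076), (0.23548753559589386, 0.17659655213356018), 83.29283142089844)
```

View pics/w1c.png

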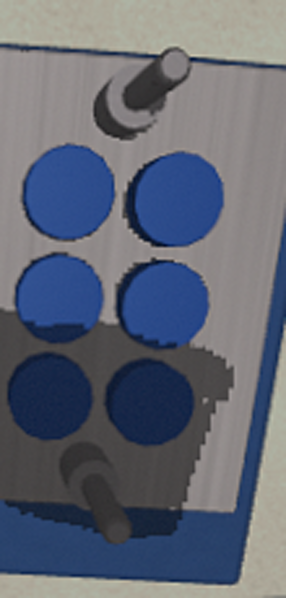

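Request:
{"op": "move_arm", "data": {"commands": "1 4.1 0.4 0.1 0 0 0;1 4.1 0.4 0.1 0 0 0;1 4.1 0.4 0.1 0 0 0;1 4.1 0.4 0.1 0 0 0;1 4.1 0.4 0.1 0 0 0;1 4.1 0.4 0.7 0 0 0;1 4.1 0.4 0.9 0 0 0;1 4.1 0.4 0.9 0 0 0;1 4.1 0.4 0.9 0 0 0;1 4.1 0.4 0.9 0 0 0;1 4.1 0.4 0.9 0 0 0;1 4.1 0.4 0.9 0 0 0"}}

```text
t: 3.2
eef_pos: [0.6107, 0.1968, 0.2255]
tool_rot: [0.0, 0.728, 0.686, -0.0]
contact_force: [1.3, -1.3, 0.2]
gripper_width: 1.005
```

Request:
{"op": "move_arm", "data": {"commands": "1 2.5 0.2 0.5 0 0 0;1 2.5 0.2 0.5 0 0 0;1 0 0 0 0 0 0;1 0 0 0 0 0 0"}}

```text
t: 3.53
eef_pos: [0.6166, 0.2466, 0.2153]
tool_rot: [-0.0, 0.726, 0.688, -0.0]
contact_force: [-0.5, 0.4, 0.7]
gripper_width: 1.0
```

```bash
python3 - <<'E'
from h import *
import pickle
np.set_printoptions(precision=4,suppress=True)
c=cam("wrist");save(c,"w2");pickle.dump(c,open("w2.pkl","wb"));T,o=tool();print(T,o["t"])
E
```

```text
[[ 0.0564  0.9984 -0.0005  0.6173]
 [ 0.9984 -0.0564 -0.0008  0.2446]
 [-0.0008 -0.0004 -1.      0.2156]
 [ 0.      0.      0.      1.    ]] 3.5833
```

View pics/w2.png

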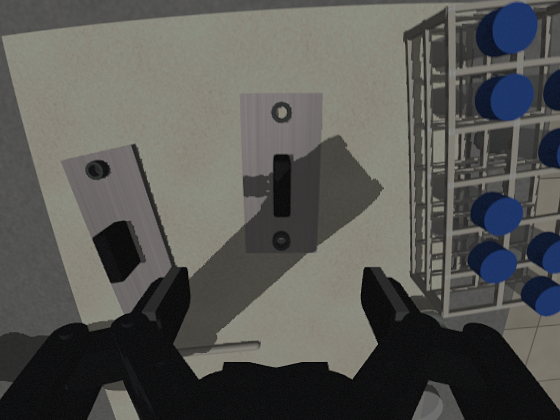

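Plate centred: bushes at (282,112) and (281,240), handle around (282,185). The rack is to the right, clear of the fingers for now.

```bash
python3 - <<'E'
from h import *
import pickle
np.set_printoptions(precision=4,suppress=True)
c=pickle.load(open("w2.pkl","rb"))
P=plane(c,[(282,112),(281.3,240)],.026);d=P[0]-P[1];print(P,np.linalg.norm(d),P.mean(0),np.degrees(np.arctan2(-d[0],d[1])))
E=plane(c,[(240,93),(322,93),(316,252),(244,252)],.012);print(E,E.mean(0))
g=plane(c,[(409,30),(440,310)],.0);print("rack",g)
T,o=tool();print("tool shift cm",(T[:3,:3].T@(P.mean(0)-T[:3,3]))*100)
E
```

```text
[[0.6289 0.323  0.026 ]
 [0.6211 0.1768 0.026 ]] 0.14635658694402173 [0.625  0.2499 0.026 ] -3.0260345856648816
[[0.5849 0.3451 0.012 ]
 [0.6732 0.3404 0.012 ]
 [0.6642 0.1516 0.012 ]
 [0.5731 0.1565 0.012 ]] [0.6239 0.2484 0.012 ]
rack [[0.7693 0.4014 0.    ]
 [0.844  0.0423 0.    ]]
tool shift cm [ 0.5904  0.7462 18.961 ]
```

Request:
{"op": "move_arm", "data": {"commands": "1 0.25 0.35 3 0 0 0;1 0.2 0.35 3 0 0 0;1 0 0 3 0 0 0;1 0 0 3 0 0 0;1 0 0 2.5 0 0 0;1 0 0 2 0 0 0;1 0 0 1.5 0 0 0;1 0 0 1.3 0 0 0;1 0 0 0 0 0 0;1 0 0 0 0 0 0"}}

```text
t: 4.42
eef_pos: [0.625, 0.2482, 0.0231]
tool_rot: [0.0, 0.727, 0.687, -0.0]
contact_force: [0.1, 1.2, 0.5]
gripper_width: 1.002
```

Request:
{"op": "move_arm", "data": {"commands": "0 0 0 0 0 0 0;0 0 0 0 0 0 0;0 0 0 0 0 0 0;0 0 0 0 0 0 0;0 0 0 0 0 0 0;0 0 0 0 0 0 0;0 0 0 0 0 0 0;0 0 0 0 0 0 0;0 0 0 0 0 0 0;0 0 0 0 0 0 0;0 0 0 0 0 0 0;0 0 0 0 0 0 0", "force": 70}}

```text
t: 5.42
eef_pos: [0.6249, 0.2491, 0.0235]
tool_rot: [0.0, 0.726, 0.687, 0.0]
contact_force: [-1.2, -0.0, 5.7]
gripper_width: 0.202
```

Request:
{"op": "move_arm", "data": {"commands": "0 0 0 -0.5 0 0 0;0 0 0 -1 0 0 0;0 0 0 -1.5 0 0 0;0 0 0 -2 0 0 0;0 0 0 -2.5 0 0 0;0 0 0 -2.5 0 0 0;0 0 0 -2.5 0 0 0;0 0 0 -2.5 0 0 0;0 0 0 -2.5 0 0 0;0 0 0 -2.5 0 0 0;0 0 0 -2.5 0 0 0;0 0 0 -1.2 0 0 0"}}

```text
t: 6.42
eef_pos: [0.6255, 0.2496, 0.2648]
tool_rot: [0.001, 0.726, 0.687, 0.003]
contact_force: [0.4, 0.1, -3.2]
gripper_width: 0.205
```

```bash
python3 - <<'E'
from h import *
np.set_printoptions(precision=4,suppress=True)
T,o=tool();print(T,o["contact_force"],o["torque"],o["gripper_width"])
print("shift cm",T[:3,:3].T@(np.array([.599,-.240,T[2,3]])-T[:3,3])*100)
E
```

```text
[[ 0.0552  0.9985  0.0049  0.6255]
 [ 0.9985 -0.0553  0.0023  0.2496]
 [ 0.0025  0.0047 -1.      0.2648]
 [ 0.      0.      0.      1.    ]] [ 0.4131  0.0515 -3.1739] [ 0.0627 -0.0792 -0.0183] 0.2054845753295272
shift cm [-49.0272   0.0563  -0.1237]
```

Request:
{"op": "move_arm", "data": {"commands": "0 -1 0 0 0 0 0;0 -2 0 0 0 0 0;0 -3.3 0 0 0 0 0;0 -4 0 0 0 0 0;0 -4 0 0 0 0 0;0 -4 0 0 0 0 0;0 -4 0 0 0 0 0;0 -4 0 0 0 0 0;0 -4 0 0 0 0 0;0 -4 0 0 0 0 0;0 -4 0 0 0 0 0;0 -4 0 0 0 0 0"}}

```text
t: 7.42
eef_pos: [0.5991, -0.1763, 0.2583]
tool_rot: [-0.001, 0.727, 0.687, -0.001]
contact_force: [1.0, 0.2, -3.0]
gripper_width: 0.2
```

Request:
{"op": "move_arm", "data": {"commands": "0 -3 0 0 0 0 0;0 -2 0 0 0 0 0;0 -1 0 0 0 0 0.5;0 -0.5 0 0 0 0 1;0 0 0 0.5 0 0 1;0 0 0 1 0 0 1;0 0 0 1 0 0 0;0 0 0 0.7 0 0 0;0 0 0 0 0 0 0;0 0 0 0 0 0 0"}}

```text
t: 8.25
eef_pos: [0.5973, -0.2374, 0.227]
tool_rot: [-0.001, 0.747, 0.665, -0.0]
contact_force: [-0.3, -0.7, -3.7]
gripper_width: 0.203
```

```bash
python3 - <<'E'
from h import *
import pickle
np.set_printoptions(precision=4,suppress=True)
T,o=tool();print(T,o["t"])
W=np.zeros((840,1120,3),np.uint8)
cs={n:cam(n) for n in("wrist","top","side")}
pickle.dump((T,cs),open("a3.pkl","wb"))
def crop(c,x0,y0,x1,y1,k): return cv2.resize(c["img"][y0:y1,x0:x1,::-1],None,fx=k,fy=k,interpolation=cv2.INTER_CUBIC)
t=crop(cs["top"],290,150,410,225,3);s=crop(cs["side"],235,125,335,225,3)
w=cv2.resize(cs["wrist"]["img"][:,:,::-1],(440,330))
W=np.zeros((600,800,3),np.uint8);W[:225,:360]=t;W[230:530,:300]=s;W[:330,360:]=w
cv2.imwrite("pics/a3.png",W)
E
```

```text
[[ 0.1147  0.9934 -0.0016  0.5973]
 [ 0.9934 -0.1147  0.0008 -0.2374]
 [ 0.0006 -0.0017 -1.      0.227 ]
 [ 0.      0.      0.      1.    ]] 8.25
```

View pics/a3.png

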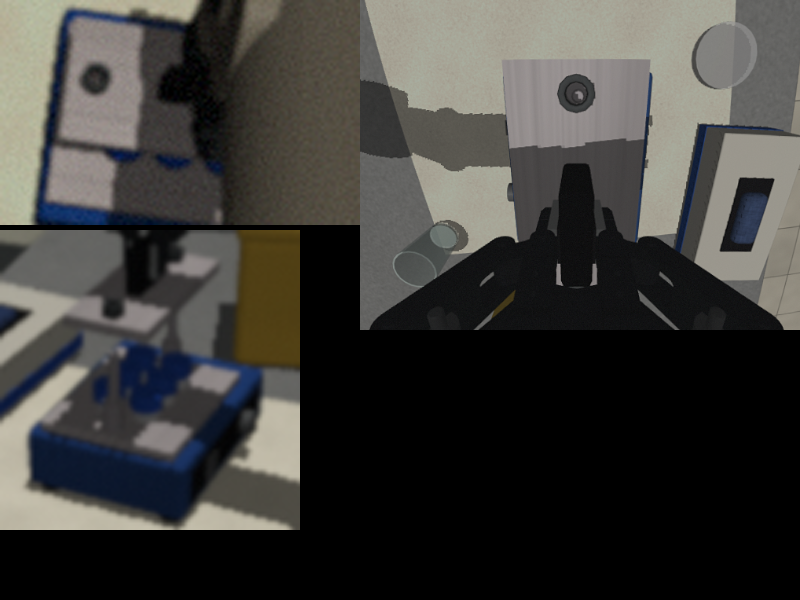

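Through the near bush I can see the post top, at about (277,122) in the wrist image, which makes a good direct alignment measurement. Zooming in on it.

```bash
python3 - <<'E'
import pickle,cv2
T,cs=pickle.load(open("a3.pkl","rb"));c=cs["wrist"]
I=c["img"][85:150,240:310,::-1];cv2.imwrite("pics/z3.png",cv2.resize(I,None,fx=8,fy=8,interpolation=cv2.INTER_CUBIC))
E
```

```text
(no output)
```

View pics/z3.png

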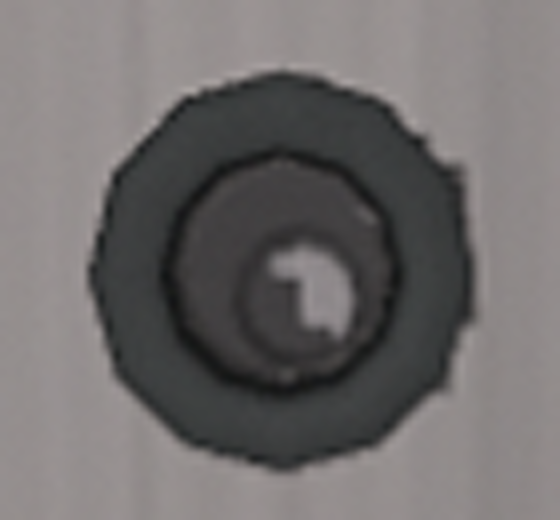

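```bash
python3 - <<'E'
from h import *
import pickle
np.set_printoptions(precision=4,suppress=True)
T,cs=pickle.load(open("a3.pkl","rb"));c=cs["wrist"]
b=plane(c,[(274.9,118.6)],T[2,3]-.0235+.026+.0)[0]
p=plane(c,[(277.9,120.8)],.175)[0];p2=plane(c,[(277.2,122.3)],.172)[0]
print("bush",b,"post",p,p2,"tool diff cm",T[:3,:3].T@(p-b)*100)
# expected bush from TCP
print("expected bush",T[:3,3]+T[:3,0]*.075)
# plate side edges -> yaw: rows of bright plate region
g=cv2.cvtColor(c["img"],cv2.COLOR_RGB2GRAY).astype(float)
for side,(a,bb) in {"L":(150,220),"R":(330,400)}.items():
    pts=[]
    for r in range(90,170,4):
        d=np.abs(np.diff(cv2.GaussianBlur(g,(5,5),1)[r,a:bb]));pts.append((a+d.argmax()+.5,r))
    Q=plane(c,pts,T[2,3]-.0115);f=np.polyfit(Q[:,1],Q[:,0],1);print(side,"yaw",np.degrees(np.arctan(-f[0])),"x at bush y",np.polyval(f,b[1]))
E
```

```text
bush [ 0.607  -0.1628  0.2295] post [ 0.6084 -0.1656  0.175 ] [ 0.6079 -0.1666  0.172 ] tool diff cm [-0.2739  0.1849  5.4494]
expected bush [ 0.6059 -0.1629  0.227 ]
L yaw -6.054352584680021 x at bush y 0.5612943869155927
R yaw -6.646471066303293 x at bush y 0.6538988628791585
```

Request:
{"op": "move_arm", "data": {"commands": "0 -0.15 0.08 0 0 0 0;0 -0.12 0.08 0 0 0 0;0 0 0 0.7 0 0 0;0 0 0 0.7 0 0 0;0 0 0 0.6 0 0 0;0 0 0 0.4 0 0 0;0 0 0 0 0 0 0;0 0 0 0 0 0 0"}}

```text
t: 9.07
eef_pos: [0.5986, -0.2412, 0.2034]
tool_rot: [-0.0, 0.747, 0.665, -0.0]
contact_force: [-0.2, -0.0, -4.2]
gripper_width: 0.199
```

```bash
python3 - <<'E'
from h import *
import pickle
np.set_printoptions(precision=4,suppress=True)
T,o=tool();print(T,o["t"],o["contact_force"],o["torque"])
c=cam("wrist");pickle.dump((T,c),open("a4.pkl","wb"))
cv2.imwrite("pics/z4.png",cv2.resize(c["img"][85:150,240:310,::-1],None,fx=8,fy=8,interpolation=cv2.INTER_CUBIC))
E
```

```text
[[ 0.1162  0.9932 -0.0008  0.5986]
 [ 0.9932 -0.1162  0.0004 -0.2412]
 [ 0.0003 -0.0009 -1.      0.2034]
 [ 0.      0.      0.      1.    ]] 9.0667 [-0.2486 -0.0226 -4.202 ] [-0.0478 -0.0233 -0.0168]
```

View pics/z4.png

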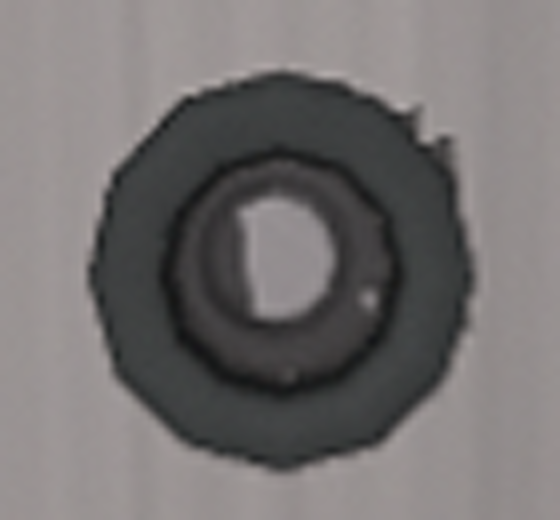

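```bash
python3 - <<'E'
from h import *
import pickle
np.set_printoptions(precision=4,suppress=True)
T,c=pickle.load(open("a4.pkl","rb"))
b=plane(c,[(274.9,118.6)],T[2,3]+.0025)[0]
p=plane(c,[(273.9,116.8)],.175)[0]
print("bush",b,"post",p,"tool diff cm",T[:3,:3].T@(p-b)*100)
E
```

```text
bush [ 0.6084 -0.1666  0.2059] post [ 0.6079 -0.1664  0.175 ] tool diff cm [ 0.0141 -0.0552  3.0941]
```

Request:
{"op": "move_arm", "data": {"commands": "0 0 -0.03 0.3 0 0 0;0 0 0 0.3 0 0 0;0 0 0 0.2 0 0 0;0 0 0 0.2 0 0 0;0 0 0 0.2 0 0 0;0 0 0 0 0 0 0"}}

```text
t: 9.62
eef_pos: [0.5983, -0.2412, 0.1914]
tool_rot: [-0.0, 0.747, 0.665, -0.0]
contact_force: [0.1, 0.3, -2.6]
gripper_width: 0.201
```

Request:
{"op": "move_arm", "data": {"commands": "0 0 0 0.2 0 0 0;0 0 0 0.2 0 0 0;0 0 0 0.3 0 0 0;0 0 0 0.3 0 0 0;0 0 0 0.3 0 0 0;0 0 0 0 0 0 0"}}

```text
t: 10.12
eef_pos: [0.5981, -0.2412, 0.178]
tool_rot: [-0.001, 0.747, 0.665, -0.0]
contact_force: [-0.6, -0.9, -2.8]
gripper_width: 0.201
```

Request:
{"op": "move_arm", "data": {"commands": "0 0 0 0.3 0 0 0;0 0 0 0.3 0 0 0;0 0 0 0.3 0 0 0;0 0 0 0.3 0 0 0;0 0 0 0.3 0 0 0;0 0 0 0.3 0 0 0;0 0 0 0.3 0 0 0;0 0 0 0.3 0 0 0;0 0 0 0.3 0 0 0;0 0 0 0.2 0 0 0;0 0 0 0 0 0 0"}}

```text
t: 11.03
eef_pos: [0.5983, -0.2412, 0.1494]
tool_rot: [-0.0, 0.747, 0.665, -0.0]
contact_force: [0.1, -0.3, -3.8]
gripper_width: 0.2
```

Request:
{"op": "move_arm", "data": {"commands": "0 0 0 0.1 0 0 0;0 0 0 0.1 0 0 0;0 0 0 0.1 0 0 0;0 0 0 0.1 0 0 0;0 0 0 0 0 0 0"}}

```text
t: 11.45
eef_pos: [0.5985, -0.2413, 0.1458]
tool_rot: [-0.0, 0.747, 0.665, -0.0]
contact_force: [0.0, -0.4, -3.7]
gripper_width: 0.201
```

Request:
{"op": "move_arm", "data": {"commands": "0 0 0 0.1 0 0 0;0 0 0 0.1 0 0 0;0 0 0 0.05 0 0 0;0 0 0 0 0 0 0"}}

```text
t: 11.78
eef_pos: [0.5986, -0.2413, 0.1435]
tool_rot: [0.0, 0.747, 0.665, -0.0]
contact_force: [0.2, -0.2, -3.0]
gripper_width: 0.202
```

Request:
{"op": "move_arm", "data": {"commands": "0 0 0 0.05 0 0 0;0 0 0 0.05 0 0 0;0 0 0 0.05 0 0 0;0 0 0 0 0 0 0"}}

```text
t: 12.12
eef_pos: [0.5986, -0.2413, 0.1435]
tool_rot: [0.0, 0.747, 0.665, -0.0]
contact_force: [-4.7, 1.4, 8.0]
gripper_width: 0.204
```

The tool stopped at z 0.1435, exactly the seat height, and the force rose to +8 N, so the plate is home. Releasing it.

Request:
{"op": "move_arm", "data": {"commands": "0 0 0 -0.1 0 0 0;0 0 0 0 0 0 0;0.8 0 0 0 0 0 0;0.8 0 0 0 0 0 0;0.8 0 0 0 0 0 0;0.8 0 0 0 0 0 0;0.8 0 0 0 0 0 0;0.8 0 0 0 0 0 0;0.8 0 0 0 0 0 0;0.8 0 0 0 0 0 0"}}

```text
t: 12.95
eef_pos: [0.5986, -0.2413, 0.143]
tool_rot: [0.0, 0.747, 0.665, 0.0]
contact_force: [0.2, 0.7, -0.2]
gripper_width: 0.802
```

Request:
{"op": "move_arm", "data": {"commands": "0.8 0 0 -0.5 0 0 0;0.8 0 0 -1 0 0 0;0.8 0 0 -1.5 0 0 0;0.8 0 0 -2 0 0 0;0.8 0 0 -2.5 0 0 0;0.8 0 0 -2.5 0 0 0;0.8 0 0 -2.5 0 0 0;0.8 0 0 -1.5 0 0 0;0.8 0 0 0 0 0 0;0.8 0 0 0 0 0 0"}}

```text
t: 13.78
eef_pos: [0.5991, -0.2414, 0.2846]
tool_rot: [0.001, 0.747, 0.665, 0.001]
contact_force: [0.3, 0.6, 0.1]
gripper_width: 0.799
```

```bash
python3 - <<'E'
from h import *
cs={n:cam(n) for n in("wrist","side")}
W=np.zeros((420,800,3),np.uint8)
W[:375,:500]=cv2.resize(cs["wrist"]["img"][:,:,::-1],(500,375))
W[:300,500:]=cv2.resize(cs["side"]["img"][125:225,235:335,::-1],None,fx=3,fy=3,interpolation=cv2.INTER_CUBIC)
cv2.imwrite("pics/f.png",W);print(tool()[1]["eef_pos"],bot.get_obs()["t"])
E
```

```text
[ 0.59795691 -0.24119178  0.28215394] 13.8833
```

View pics/f.png

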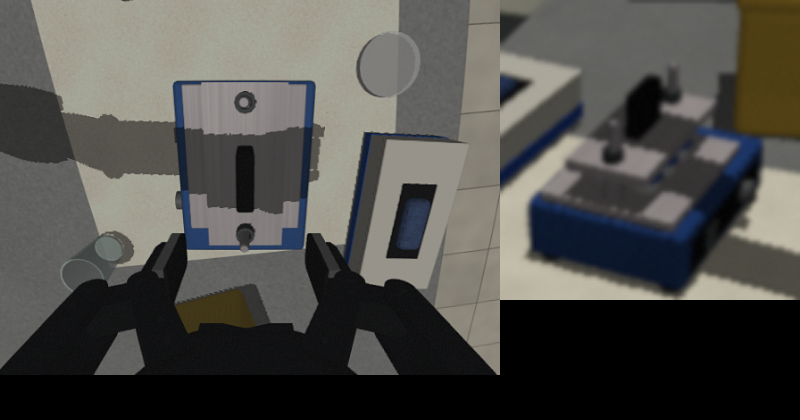

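The plate sits level, with both posts standing out of its bushes (wrist panel about (244,103) and (244,235)) and the gripper clear above.

```bash
python3 -c "
from station import bot
print(bot.hand_in())"
```

```text
the job is handed in; nothing more can be done
None
```

I fitted the shorter clamp plate over both guide posts, lowered it level onto the collars, released it and handed the job in. It took about 14 s of the 64 s allowed.

- **Plate choice:** the hole spacing measured about 0.148 m on the plate I took and about 0.20 m on the other, so it was the shorter one.
- **Alignment:** I lined it up by looking through the near bush at the post top. The last measured offset was about 0.6 mm, and I corrected half of that. I did not view the far post this way. I relied on the measured post line, about -6.7°, against the tool's -6.7°.
- **Seating:** the tool stopped at z = 0.1435 m, which is the expected seated height. The upward force rose to about 8 N there; on the way down there was no sign of jamming.
- **Final look:** the plate looked level, with both posts standing out of the bushes and the gripper about 14 cm clear.
- **Other items:** I did not re-measure them, but my moves kept clear of them.

No check failed. The hole spacing and post spacing measured 2 to 4 mm short of 150 mm in the wrist views, which I put down to where I picked the pixels and to calibration.

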